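# Run the stuck jar carriage home and bar it in

## Task

The jar carriage on the bench is stuck on its rails: push it steadily, without shooting or slamming it, until it breaks free and goes on fully home against its hidden end stop, with both jars still standing on it. Then fetch the yellow wooden bar from under the low grey rack, where only its end can be reached at first, so you will have to take it afresh by its red grip, and lay it, grip upwards, fully down in the two green forked brackets behind the carriage. Leave the clear jar and the tin standing where they are.

Things in the scene. Friction and masses are not known exactly. Their poses are not given: they have to be found in the camera images.
- station: Fixed rail bed, 430 mm long, 120 wide, 12 thick; two steel rails (10 wide, tops 24 mm above bench, 47 mm either side of the middle); two green forked brackets. Origin: bench top (z=0) under the bar seat's centre, midway between the brackets. x: along the rails, the pushing direction (away from the robot, turned up to 0.2 rad); y: along the seated bar; z up. Bed spans x -140 to 290.
- seat (a point): Where the seated bar's underside centre goes: 30 mm above the station's origin, axes as the station's. The bracket floors at this height span |y| 81 to 143 mm; on each, two cheeks (|y| 85 to 135) lean outward as a funnel: gap along x 33 mm at the floor, 58 at their tops, 74 mm above the bench. End walls, 75 high, have inner faces at |y| 137. Between the brackets only bed and carriage lie.
- carriage (a joint): Carriage travel along the station's +x, m; starts at 0 to 0.025; hidden end stop (under the tray, to be felt) at 0.12. It binds at first: takes 11 to 17 N until it breaks free somewhere in 0.045 to 0.075, then about 2 N; stays where left. A firm rise of force after that is the stop. There the tail board stands 2 mm clear of the bar's slot; short of it the board is in the bar's way.
- tail (a point): Centre of the rear face (towards the robot) of the carriage's blue tail board, 44 mm above the bench; axes as the station's. Board 130 mm wide, 14 thick, from 26 to 62 mm above the bench. The plywood tray ahead of it is 260 long, 130 wide, floor 40 mm above the bench, low sides (58 mm).
- rack: Fixed low plank rack, grey top, 240 mm (x) by 190 (y): board 18 thick, underside 85 and top 103 mm above the bench, on two side cheeks (inner faces at y -77 and 77), open at its front (local x -120, facing the robot) and back. Two jars 100 mm tall stand fixed on its back half. Origin: centre of its footprint on the bench, z up.
- bar: Loose yellow wooden bar 260 x 25 x 25 mm, about 0.16 kg, long axis x; a red grip block stands on its middle: 28 mm along the bar, 22 across, from 25 to 71 mm above the underside. Origin: centre of the underside, z up. Starts on the bench under the rack, along the rack's x (0.04 rad); only about 80 mm of its -x end sticks out at the rack's front. Same either way round.
- jar_amber: Closed amber glass jar, 72 mm diameter, 120 tall, 0.4 kg, loose, standing on the carriage, the one nearer the tail board (its near side about 70 to 100 mm ahead of the tail's rear face). Origin: centre of its underside.
- jar_green: Closed green glass jar, same size, loose, standing on the carriage ahead of the amber one. Origin: centre of its underside.
- jar_clear: Bystander: clear glass jar with white lid, 68 mm diameter, 100 tall, on the bench. Origin: centre of its underside.
- tin: Bystander: steel tin, 68 mm diameter, 85 tall, on the bench. Origin: centre of its underside.
Mind the look-alikes: they are no part of the job. Leave any blue or pink look-alike of the jar_amber alone.

How it is judged:
On the way:
1. the carriage rests against its end stop with both jars standing on it, the bar not yet in its brackets (value of joint carriage above 0.116 m and velocity of joint carriage below 0.01 m/s and angle between each of jar_amber, jar_green's own z axis and vertical below 0.15 rad and horizontal distance between bar and station above 0.05 m), for 0.2 s.
At the end, for the whole second after the job is handed in: Carriage within 4 mm of its stop, both jars upright and still on it; bar released, at rest, grip up, down on both bracket floors (height 4 mm, along rails 10 mm, sideways 12 mm, yaw 0.12 rad, tilt 0.08 rad); clear jar and tin upright within 30 mm of their start (value of joint carriage above 0.116 m and angle between each of jar_amber, jar_green, jar_clear, tin's own z axis and vertical below 0.15 rad and height (world z) of each of jar_amber, jar_green above 0.035 m and linear speed of each of jar_amber, jar_green, bar below 0.02 m/s and x of bar in the frame of station between -0.01 and 0.01 m and y of bar in the frame of station between -0.012 and 0.012 m and z of bar in the frame of station between 0.026 and 0.034 m and angle between bar's own z axis and vertical below 0.08 rad and angle between the x axis of bar and the y axis of station, either way round below 0.12 rad and distance of each of jar_clear, tin from where it was at the start of the episode below 0.03 m); the robot touches nothing.
It fails at once if the carriage is shot or slammed (faster than 0.3 m/s) (velocity of joint carriage above 0.3 m/s).
It fails at once if a jar on the carriage is tipped over (angle between any of jar_amber, jar_green's own z axis and vertical above 0.5 rad).
It fails at once if the clear jar or the tin is knocked away or over (distance of any of jar_clear, tin from where it was at the start of the episode above 0.04 m or angle between any of jar_clear, tin's own z axis and vertical above 0.5 rad).
It also fails if it takes over 69 s, if anything falls off the work surface, if the arm or the gripper's body presses on something with over 40 N, if the wrist force passes 120 N, or if a joint passes its speed limit or range.

## Robot

A 7-joint arm with a two-finger parallel gripper is mounted at the origin on the work surface. World frame = base frame: x ahead of the robot, y to its left, z up, the work surface at z = 0. Lengths are in m, angles in rad, forces in N, time in s.
With the tool pointing down it reaches from about 0.4 to 0.85 m from the base axis. Payload 10.4 kg.
Tool frame: the origin (TCP) lies on the centre line of the jaws, within the pads' length; the fingertips stand r.finger_overhang ahead of it and the grasp point (between the pads) lies 5 mm behind it (r.finger_overhang is the distance from the TCP to the fingertips, in m); z points along the fingers, y is the line along which they close (so a half turn about z gives the same grasp; the last joint's range is limited). The gripper opens to 87 mm and grips with 3 to 60 N. Pads are 19 mm wide; open, the fingers measure 117 mm over their backs; the gripper's body (75 mm by 190 mm) begins 51 mm behind the grasp point.
Start: joints at [-1.176, 0.332, -0.065, 1.46, 0.022, 1.35, -0.088], TCP at [0.254, 0.571, 0.204] pointing down, gripper open.
Joint ranges: [-2.6, 2.6], [-0.5, 2.12], [-1.47, 1.34], [0.16, 2.42], [-1.27, 4.41], [0.06, 2.06], [-2.6, 2.6]. Speed limits (rad/s): [2.22, 2.22, 2.79, 2.79, 3.14, 3.14, 3.14].

## Interface

Orientations are given as a unit quaternion [x, y, z, w].
In Python, from bench import read_state, viewer, r gives the robot as it stands.
- The arm moves only by the tool carry_out, never from a script. Its argument "moves" is a list of rows, each a list of 6 numbers: the shift along the tool's x, y, z in units of 40 mm (1.0 is 40 mm), then the turn, a rotation vector about the tool's x, y, z in units of 8 degrees (1.0 is 8 degrees). A call has 1 to 20 rows; each row shifts and turns the commanded pose from where the row before left it, along the tool's axes as they then stand; what a row does not reach is not made up. A row lasts 1/8 s, in which the tool goes at most 62.5 mm and 10.7 degrees, less where a joint would pass 70% of its speed; a pose out of reach is approached as far as the arm can. A call is refused whole if a number of a shift passes 1 or a number of a turn 1, either way. A call with a gripper value outside its range is refused whole. "fingers" is the finger opening in mm, from 0 to 87, set as the call begins (left out, the last holds). The fingers move at their own pace and stop on an object; "force" is the grip in N (left out, the last holds). Time passes only in rows, so rows that do not move let the fingers close. It gives the time, the measured TCP pose, the force, the opening and the grip force at its end, in the units of the state.
- read_state(): the state, without advancing time (a new reading comes with each control period).
- viewer.camera(name): name is "scene" or "top" or "wrist"; returns a dict with "pixels" (384x512x3 uint8, red, green, blue), "range_z" (384x512 float32, m along the optical axis (not along the pixel's ray), 0 where there is no reading), "fx", "fy", "cx", "cy" (pixels), "xyz" and "orientation" of the camera in the world. Camera axes: x right, y down, z forward; pixel columns grow to the right and rows downward; lengths in m; the calibration is good to about 2 mm. A picture is of the moment at which its call begins.
- r.close_job(): hands the job in; it is judged then, once.
The state is a dict: "time": time; "joint_positions": joint angles; "joint_vel": joint speeds; "joint_torque": joint torques, N m; "ee_pos": TCP position; "eef_rot": TCP orientation; "ft_force": force on the tool from outside, world axes, zero at the start; "torque": the same for the moment, N m; "width": finger opening in m; "grip_force": force on a finger pad.
Only numpy, scipy, OpenCV 4.12 (cv2) and the standard library are available. Lean on these libraries where they do the work, as an engineer would, in place of code of your own. Each camera call takes 0.05 s, during which the arm holds its last target. There are 200 camera calls.

## Working session

There is one attempt and no reset: what is moved stays moved. The work goes in short steps, Python scripts to look and compute and a tool call to move; the robot and the scene stay as the last step left them, time stands still between calls to the robot, and variables do not carry over. Pictures are saved under pics/ and viewed, at most 10 in all, crops included, and the job is handed in when it is done.

Besides the shell and the picture viewer there is one more tool, called as name([rows], argument=value, ...), one row to a line, values as JSON. carry_out: Moves the arm, as the interface text tells. Its arguments: {"type":"object","properties":{"moves":{"type":"array","items":{"type":"array","items":{"type":"number"}}},"fingers":{"type":"number"},"force":{"type":"number"}},"required":["moves"]}

```bash
ls; mkdir -p pics; python3 - <<'E'
from bench import read_state, viewer, r
import cv2,numpy as np
s=read_state();print(s,r.finger_overhang)
for n in("scene","top"):
    c=viewer.camera(n);np.savez(f"{n}0.npz",**c)
    cv2.imwrite(f"pics/{n}0.png",c["pixels"][...,::-1]);print(n,c["xyz"],c["orientation"],c["fx"],c["cx"],c["cy"])
a=[cv2.imread(f"pics/{n}0.png") for n in("scene","top")]
cv2.imwrite("pics/both0.png",cv2.resize(np.vstack(a),(800,1200))[:, :])
E
```

```text
pics
{'time': 0.0, 'joint_positions': array([-1.1755975 ,  0.33288113, -0.06467827,  1.46093084,  0.02161782,
        1.34989484, -0.08847659]), 'joint_vel': array([-5.76955651e-04,  6.27529880e-04, -1.27667609e-03,  8.18701580e-04,
       -4.48329229e-05, -1.97603156e-03,  6.13384059e-04]), 'joint_torque': array([ 1.11917957e-04, -6.23257184e+01,  2.49044312e-02, -3.89904642e+01,
       -6.12307666e-02,  3.95988591e-02,  1.28397865e-04]), 'ee_pos': array([0.25345258, 0.57085765, 0.20365313]), 'eef_rot': array([ 2.07369837e-01,  9.78262361e-01, -7.01636650e-04, -1.02968588e-04]), 'ft_force': array([ 0.21422448, -0.1367254 ,  0.53043941]), 'torque': array([ 0.01599364, -0.05868406,  0.05311017]), 'grip_force': 0.0, 'width': 0.08681504098620525} 0.014
scene [0.68129    0.52947078 0.75804223] [ 0.08604365  0.93770607 -0.33474195 -0.03537844] 357.544276788896 259.7699365352157 191.43707986441504
top [ 0.42199752 -0.02274613  1.13975923] [ 0.70831345 -0.703534    0.04150925 -0.04011164] 397.8926175358886 253.22739063226325 191.02679909571035
```

View pics/scene0.png

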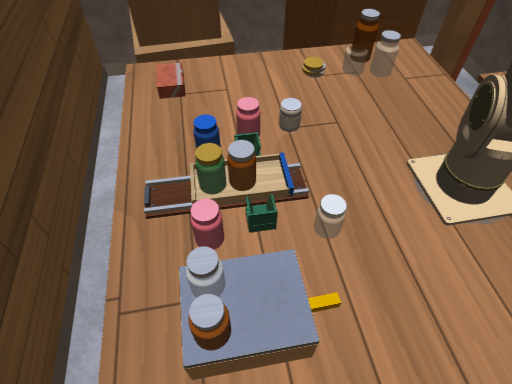

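View pics/top0.png

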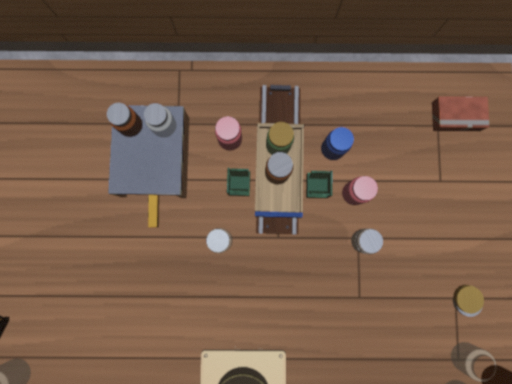

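The scene view shows the bar end (325,301) sticking out of the grey rack, the blue tail board (286,173), and the brackets at (247,144) and (262,214). The clear jar is at (332,214) and the tin at (290,113). In the top view the board is at (279,214), the brackets at (239,181) and (319,184), the bar end at (153,210), the clear jar at (218,240) and the tin at (370,241). The pink jars and blue jar are look-alikes standing on the bench.

```bash
cat > h.py <<'E'
import numpy as np, cv2
from scipy.spatial.transform import Rotation as R
def load(n): return dict(np.load(n))
def rays(c,uv):
    uv=np.atleast_2d(uv).astype(float)
    d=np.c_[(uv[:,0]-c["cx"])/c["fx"],(uv[:,1]-c["cy"])/c["fy"],np.ones(len(uv))]
    return R.from_quat(c["orientation"]).apply(d)
def onplane(c,uv,z):
    d=rays(c,uv); return c["xyz"]+d*((z-c["xyz"][2])/d[:,2])[:,None]
def cloud(c):
    v,u=np.mgrid[:c["range_z"].shape[0],:c["range_z"].shape[1]]
    P=c["xyz"]+rays(c,np.c_[u.ravel(),v.ravel()])*c["range_z"].reshape(-1,1)
    return P.reshape(*u.shape,3)
def mask(c,lo,hi):
    return cv2.inRange(cv2.cvtColor(c["pixels"],cv2.COLOR_RGB2HSV),lo,hi)>0
E
python3 - <<'E'
from h import *
for n in("scene","top"):
    c=load(n+"0.npz");P=cloud(c)
    for nm,lo,hi,(x0,x1,y0,y1) in [
     ("yellow",(20,150,100),(32,255,255),(.3,.65,.1,.45)),
     ("blue",(105,130,60),(125,255,255),(.3,.55,-.2,.2)),
     ("green",(60,80,20),(90,255,255),(.3,.7,-.3,.2))]:
        m=mask(c,lo,hi)&(c["range_z"]>0)&(P[...,0]>x0)&(P[...,0]<x1)&(P[...,1]>y0)&(P[...,1]<y1)
        k,l,st,ce=cv2.connectedComponentsWithStats(m.astype(np.uint8))
        for i in range(1,k):
            if st[i,4]<25: continue
            Q=P[l==i]; zt=np.percentile(Q[:,2],95); T=Q[Q[:,2]>zt-.008]
            rc=cv2.minAreaRect(T[:,:2].astype(np.float32))
            print(n,nm,st[i],"z",np.percentile(Q[:,2],[5,50,95]).round(3),"xy",Q[:,:2].min(0).round(3),Q[:,:2].max(0).round(3),"top rect",np.round(rc[0],4),np.round(rc[1],4),round(rc[2],1))
    # rack grey top
    m=(abs(P[...,2]-.103)<.006)&(P[...,1]>.1)&(P[...,0]>.4)&(P[...,0]<.9)
    k,l,st,ce=cv2.connectedComponentsWithStats(m.astype(np.uint8));i=1+st[1:,4].argmax();Q=P[l==i]
    print(n,"rack",Q[:,2].mean(),cv2.minAreaRect(Q[:,:2].astype(np.float32)))
    # tall tops
    m=(P[...,2]>.065)&(P[...,2]<.2)&(P[...,0]>.3)&(P[...,0]<1)&(abs(P[...,1])<.35)
    k,l,st,ce=cv2.connectedComponentsWithStats(m.astype(np.uint8))
    for i in range(1,k):
        if st[i,4]<40: continue
        Q=P[l==i];zt=np.percentile(Q[:,2],95);T=Q[Q[:,2]>zt-.006]
        print(n,"obj",np.round(ce[i]),"top",zt.round(3),T.mean(0).round(3),np.ptp(T,0).round(3))
E
```

```text
scene yellow [308 292  33  17 351] z [0.023 0.025 0.027] xy [0.443 0.236] [0.518 0.271] top rect [0.4846 0.2576] [0.066  0.0258] 2.0
scene blue [280 153  14  35 179] z [0.06  0.062 0.064] xy [ 0.468 -0.155] [ 0.496 -0.03 ] top rect [ 0.4877 -0.0927] [0.1247 0.0139] 88.8
scene green [235 133  26  23 231] z [0.043 0.067 0.075] xy [ 0.539 -0.239] [ 0.605 -0.179] top rect [ 0.5724 -0.2089] [0.0577 0.0665] 87.5
scene green [246 194  31  37 786] z [0.013 0.048 0.075] xy [ 0.529 -0.038] [0.613 0.049] top rect [0.5779 0.0202] [0.0579 0.0676] 88.5
scene rack 0.10333285046883932 ((0.655113160610199, 0.261077880859375), (0.19110479950904846, 0.2405572086572647), 89.51652526855469)
scene obj [248. 112.] top 0.121 [ 0.554 -0.311  0.12 ] [0.062 0.064 0.008]
scene obj [291. 108.] top 0.087 [ 0.417 -0.329  0.085] [0.059 0.045 0.007]
scene obj [208. 153.] top 0.161 [ 0.685 -0.091  0.16 ] [0.061 0.061 0.008]
scene obj [242. 160.] top 0.161 [ 0.607 -0.088  0.16 ] [0.061 0.062 0.008]
scene obj [262. 209.] top 0.076 [0.577 0.031 0.074] [0.07  0.059 0.007]
scene obj [332. 209.] top 0.102 [0.416 0.069 0.1 
[... 1192 characters left out ...]
131.] top 0.122 [0.706 0.045 0.119] [0.062 0.061 0.009]
top obj [279. 153.] top 0.162 [ 0.641 -0.092  0.159] [0.141 0.063 0.008]
top obj [339. 142.] top 0.122 [ 0.679 -0.255  0.119] [0.06  0.061 0.008]
top obj [228. 180.] top 0.077 [0.577 0.044 0.075] [0.068 0.006 0.009]
top obj [240. 170.] top 0.076 [0.604 0.011 0.073] [0.006 0.046 0.007]
top obj [324. 183.] top 0.077 [ 0.568 -0.219  0.073] [0.069 0.058 0.007]
top obj [362. 190.] top 0.122 [ 0.549 -0.314  0.119] [0.06  0.063 0.009]
top obj [239. 192.] top 0.077 [0.543 0.013 0.074] [0.006 0.046 0.007]
top obj [219. 241.] top 0.102 [0.412 0.067 0.099] [0.057 0.058 0.008]
top obj [367. 241.] top 0.087 [ 0.413 -0.33   0.085] [0.06  0.044 0.009]
```

Measured from both views:

| Item | Value |
|---|---|
| Station | about (0.574, -0.094), yaw about -0.022 |
| Tail rear face | x about 0.479 |
| Bar end | (0.45, 0.257), yaw about 0.03, top z 0.025 |
| Amber jar | (0.607, -0.089) |

The heights match the text. First I turn the tool and travel to a point behind the tail board.

carry_out([
  [0, 0, 0, 0, 0, -0.95],
  [0, 0, 0, 0, 0, -0.95],
  [0, 0, 0, 0, 0, -0.94],
  [-0.63, -0.97, 0, 0, 0, 0],
  [-0.63, -0.97, 0, 0, 0, 0],
  [-0.63, -0.97, 0, 0, 0, 0],
  [-0.63, -0.97, 0, 0, 0, 0],
  [-0.63, -0.97, 0, 0, 0, 0],
  [-0.63, -0.97, 0, 0, 0, 0],
  [-0.63, -0.97, 0, 0, 0, 0],
  [-0.63, -0.97, 0, 0, 0, 0],
  [0, -0.97, 0, 0, 0, 0],
  [0, -0.97, 0, 0, 0, 0],
  [0, -0.97, 0, 0, 0, 0],
  [0, -0.97, 0, 0, 0, 0],
  [0, -0.97, 0, 0, 0, 0],
  [0, -0.97, 0, 0, 0, 0],
  [0, -0.97, 0, 0, 0, 0],
  [0, -0.97, 0, 0, 0, 0],
  [0, -0.97, 0, 0, 0, 0],
], fingers=0, force=20)

```text
time: 2.6
ee_pos: [0.4408, -0.0937, 0.2043]
eef_rot: [0.011, 1.0, 0.0, -0.0]
ft_force: [0.4, -0.3, -0.0]
width: 0.0006
grip_force: 0.0
```

```bash
python3 - <<'E'
from h import *
from bench import viewer
c=viewer.camera("wrist");np.savez("w1.npz",**c);cv2.imwrite("pics/w1.png",c["pixels"][...,::-1])
print(c["xyz"],c["orientation"]);P=cloud(c)
for nm,lo,hi in [("blue",(105,130,60),(125,255,255)),("green",(60,80,20),(90,255,255))]:
    m=mask(c,lo,hi)&(c["range_z"]>0)
    k,l,st,ce=cv2.connectedComponentsWithStats(m.astype(np.uint8))
    for i in range(1,k):
        if st[i,4]<80: continue
        Q=P[l==i];zt=np.percentile(Q[:,2],95);T=Q[Q[:,2]>zt-.005]
        rc=cv2.minAreaRect(T[:,:2].astype(np.float32))
        print(nm,st[i],zt.round(4),np.round(rc[0],4),np.round(rc[1],4),round(rc[2],1))
E
```

```text
[ 0.35816742 -0.09147673  0.38542631] [0.70613165 0.69150798 0.10629702 0.10906759]
blue [204 208 101  10 929] 0.0641 [ 0.4855 -0.0955] [0.1247 0.0124] 88.9
green [156 239  42   8 170] 0.0331 [ 0.4862 -0.1636] [0.0464 0.1772] 50.6
green [312 240  40   4 122] 0.032 [0.5439 0.013 ] [0.0552 0.005 ] 89.0
```

View pics/w1.png

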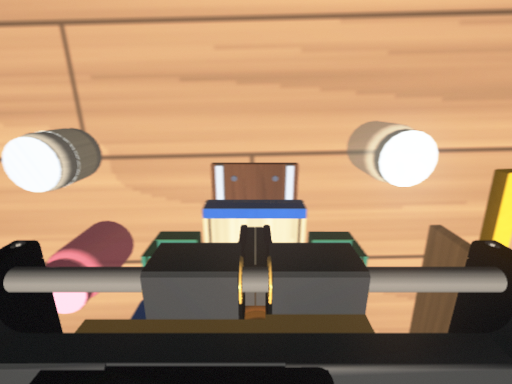

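The wrist view shows the blue board at (254,210), centred ahead of the closed fingers at (0.4855, -0.0955). The tin (45,165) and clear jar (405,157) stay well to the sides. Next I lower behind the board and approach gently.

carry_out([
  [0, 0, 0.9, 0, 0, 0],
  [0, 0, 0.9, 0, 0, 0],
  [0, 0, 0.9, 0, 0, 0],
  [0, 0, 0.8, 0, 0, 0],
  [0, 0, 0.4, 0, 0, 0],
  [-0.2, 0, 0, 0, 0, 0],
  [-0.2, 0, 0, 0, 0, 0],
  [-0.1, 0, 0, 0, 0, 0],
  [-0.08, 0, 0, 0, 0, 0],
  [-0.08, 0, 0, 0, 0, 0],
  [-0.08, 0, 0, 0, 0, 0],
  [-0.08, 0, 0, 0, 0, 0],
])

```text
time: 4.15
ee_pos: [0.4741, -0.0931, 0.0484]
eef_rot: [0.011, 1.0, 0.0, 0.0]
ft_force: [-0.5, 0.2, -0.2]
width: 0.0004
grip_force: 0.0
```

carry_out([
  [-0.08, 0, 0, 0, 0, 0],
  [-0.08, 0, 0, 0, 0, 0],
  [-0.08, 0, 0, 0, 0, 0],
  [-0.08, 0, 0, 0, 0, 0],
  [-0.08, 0, 0, 0, 0, 0],
])

```text
time: 4.78
ee_pos: [0.4901, -0.0935, 0.0484]
eef_rot: [0.011, 1.0, 0.0, -0.0]
ft_force: [-0.2, 0.2, 0.1]
width: 0.0007
grip_force: 0.0
```

```bash
python3 - <<'E'
from h import *
from bench import viewer
o=[]
for n,(u,v,w,h) in(("scene",(180,100,160,120)),("top",(200,110,160,120))):
    c=viewer.camera(n);np.savez(f"{n}1.npz",**c);o.append(cv2.resize(c["pixels"][v:v+h,u:u+w,::-1],None,fx=2.5,fy=2.5,interpolation=cv2.INTER_CUBIC))
    P=cloud(c);m=mask(c,(105,130,60),(125,255,255))&(P[...,1]>-.2)&(P[...,1]<0)&(P[...,0]<.6);Q=P[m];print(n,m.sum(),Q.mean(0),cv2.minAreaRect(Q[Q[:,2]>.057][:,:2].astype(np.float32)))
cv2.imwrite("pics/p2.png",np.hstack(o))
E
```

```text
scene 69 [ 0.48876394 -0.05021765  0.06242491] ((0.4921058416366577, -0.03702530264854431), (0.06949477642774582, 0.020550113171339035), 72.3046875)
top 11 [ 0.46920944 -0.03197607  0.35497917] ((0.4559495151042938, -0.030677571892738342), (0.005766380112618208, 0.06949339061975479), 81.59447479248047)
```

View pics/p2.png

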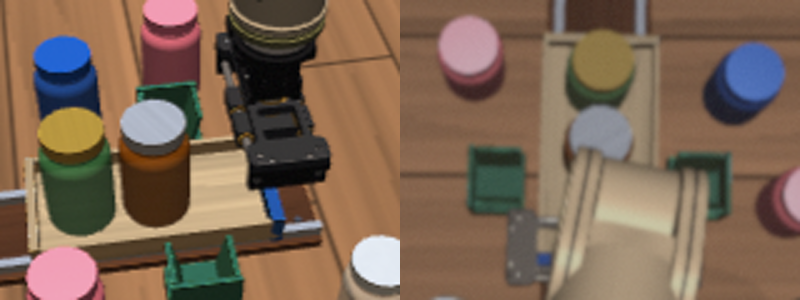

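The crops show the gripper body over the board's near part (blue visible at (272,210)), with both jars standing. I check whether the board has moved.

```bash
python3 - <<'E'
from h import *
from bench import read_state
for f in("scene0","scene1"):
    c=load(f+".npz");P=cloud(c)
    m=mask(c,(105,130,60),(125,255,255))&(P[...,1]>-.06)&(P[...,1]<-.025)&(P[...,0]<.6)&(P[...,2]<.08)
    Q=P[m];print(f,m.sum(),Q.mean(0),Q.min(0),Q.max(0))
    for x0,x1 in((.57,.65),(.65,.75)):
        m=(P[...,2]>.15)&(P[...,2]<.165)&(P[...,0]>x0)&(P[...,0]<x1)&(P[...,1]>-.13)&(P[...,1]<-.05);print(P[m].mean(0))
s=read_state();print(s["ee_pos"],s["ft_force"],s["torque"])
E
```

```text
scene0 50 [ 0.488801   -0.04459439  0.06179582] [ 0.48172255 -0.05987793  0.05932769] [ 0.49562192 -0.03026158  0.06512956]
[ 0.60683618 -0.08647387  0.15931678]
[ 0.68465604 -0.08892098  0.15930819]
scene1 49 [ 0.48898596 -0.04401486  0.0621111 ] [ 0.48207171 -0.05981631  0.05892682] [ 0.49543569 -0.02957977  0.06459965]
[ 0.60690087 -0.08665627  0.15930614]
[ 0.68447691 -0.08922368  0.15931033]
[ 0.49021058 -0.09348414  0.048416  ] [ 0.68995383  0.77677548 -0.37503847] [0.03500527 0.05470506 0.03002962]
```

```bash
python3 - <<'E'
from h import *
c=load("w1.npz");P=cloud(c)
for v in range(200,345,8): print(v,P[v,255].round(4),P[v,248].round(4),P[v,200].round(4))
c=load("scene1.npz");P=cloud(c)
m=(P[...,2]>.015)&(P[...,2]<.15)&(P[...,0]>.42)&(P[...,0]<.55)&(abs(P[...,1]+.093)<.1)&(c["pixels"].max(-1)<70)
Q=P[m]
for z in np.arange(.02,.15,.01):
    q=Q[(Q[:,2]>=z)&(Q[:,2]<z+.01)]
    if len(q):print(z.round(2),len(q),q.min(0).round(3),q.max(0).round(3))
E
```

```text
200 [ 0.4797 -0.0941  0.0312] [ 0.4797 -0.1035  0.0307] [ 0.4883 -0.1745  0.0012]
208 [ 0.4803 -0.0941  0.0601] [ 0.4795 -0.1028  0.0619] [ 5.011e-01 -1.757e-01  2.000e-04]
216 [ 0.4896 -0.0943  0.0636] [ 0.4898 -0.1031  0.0627] [ 0.5131 -0.1763  0.0021]
224 [ 0.5114 -0.0948  0.0388] [ 0.5108 -0.1042  0.0398] [ 0.5266 -0.1777  0.0006]
232 [ 0.4321 -0.0931  0.2301] [ 0.4321 -0.0973  0.2301] [ 0.5379 -0.1779  0.0045]
240 [ 0.4321 -0.0931  0.2409] [ 0.4316 -0.0971  0.2416] [ 0.5464 -0.1768  0.0138]
248 [ 0.4333 -0.0931  0.248 ] [ 0.4321 -0.0969  0.25  ] [ 0.4045 -0.1113  0.3   ]
256 [ 0.438  -0.0932  0.2486] [ 0.4322 -0.0967  0.2583] [ 0.403  -0.1097  0.308 ]
264 [ 0.4318 -0.0931  0.2666] [ 0.4321 -0.0965  0.2661] [ 0.4033 -0.1089  0.3121]
272 [ 0.4091 -0.0926  0.3079] [ 0.4091 -0.0948  0.3079] [ 0.4041 -0.1085  0.3151]
280 [ 0.4102 -0.0926  0.3107] [ 0.41   -0.0948  0.3108] [ 0.4057 -0.1083  0.3166]
288 [ 0.4131 -0.0926  0.3108] [ 0.4122 -0.0948  0.3119] [ 0.4085 -0.1085  0.3166]
296 [ 0.4461 -0.0933  0.272 ] [ 0.4451 -0.0967  0.2732] [ 0.4109 -0.1086  0.317 ]
304 [ 0.4505 -0.0934  0.2
[... 196 characters left out ...]
 0.4169 -0.1086  0.3199]
328 [ 0.417  -0.0927  0.3231] [ 0.4183 -0.0947  0.3217] [ 0.4163 -0.1078  0.3235]
336 [ 0.4159 -0.0927  0.327 ] [ 0.4164 -0.0946  0.3265] [ 0.4153 -0.107   0.3273]
344 [ 0.3582 -0.0915  0.3854] [ 0.4155 -0.0945  0.3299] [ 0.4151 -0.1065  0.3301]
0.02 6 [ 0.442 -0.041  0.02 ] [ 0.494 -0.03   0.029]
0.03 9 [ 0.484 -0.031  0.03 ] [ 0.497 -0.028  0.038]
0.04 21 [ 0.485 -0.182  0.04 ] [ 0.549 -0.026  0.049]
0.05 31 [ 0.484 -0.189  0.05 ] [ 0.549 -0.026  0.06 ]
0.06 10 [ 0.495 -0.191  0.06 ] [ 0.548 -0.057  0.069]
0.07 5 [ 0.544 -0.186  0.071] [ 0.55  -0.     0.073]
0.13 25 [ 0.459 -0.174  0.136] [ 0.527 -0.005  0.14 ]
0.14 119 [ 0.458 -0.174  0.14 ] [ 0.53  -0.004  0.15 ]
```

The board hasn't moved and there is no force. In the wrist depth the closed fingertips sit about 24 mm above the reported TCP, so they are passing over the board (62 mm). I back off, lower in part, and check the real tip height.

carry_out([
  [0.5, 0, 0, 0, 0, 0],
  [0.5, 0, 0, 0, 0, 0],
  [0, 0, 0.25, 0, 0, 0],
  [0, 0, 0, 0, 0, 0],
])

```text
time: 5.38
ee_pos: [0.45, -0.0925, 0.0378]
eef_rot: [0.011, 1.0, -0.0, -0.0]
ft_force: [-1.0, 1.0, -0.6]
width: 0.0005
grip_force: 0.0
```

```bash
python3 - <<'E'
from h import *
from bench import viewer,read_state,r
print(read_state()["ee_pos"],r.finger_overhang)
c=viewer.camera("wrist");np.savez("w2.npz",**c);P=cloud(c);print(c["xyz"])
for v in range(190,280,5): print(v,P[v,255].round(4),P[v,248].round(4),c["pixels"][v,250])
c=viewer.camera("scene");np.savez("scene2.npz",**c);P=cloud(c)
m=(P[...,2]>.015)&(P[...,2]<.15)&(P[...,0]>.42)&(P[...,0]<.5)&(abs(P[...,1]+.093)<.03)
Q=P[m]
for z in np.arange(.01,.15,.01):
    q=Q[(Q[:,2]>=z)&(Q[:,2]<z+.01)]
    if len(q):print(z.round(2),len(q),q.min(0).round(3),q.max(0).round(3))
cv2.imwrite("pics/s2.png",cv2.resize(c["pixels"][110:230,230:330,::-1],None,fx=5,fy=5,interpolation=cv2.INTER_CUBIC))
E
```

```text
[ 0.45004877 -0.0925179   0.03779566] 0.014
[ 0.36754651 -0.09024936  0.21896945]
190 [ 0.4335 -0.0917  0.0013] [ 0.4333 -0.0974  0.0014] [142 106  79]
195 [ 0.4345 -0.0917  0.0113] [ 0.4346 -0.0972  0.0108] [124  80  54]
200 [ 0.4382 -0.0918  0.0127] [ 0.438  -0.0973  0.013 ] [144  98  71]
205 [ 0.4425 -0.0919  0.0124] [ 0.4423 -0.0974  0.0126] [142  97  71]
210 [ 0.4462 -0.092   0.0137] [ 0.4461 -0.0975  0.0137] [143  96  71]
215 [ 0.4502 -0.0921  0.0142] [ 0.4504 -0.0976  0.0136] [141  95  69]
220 [ 0.455  -0.0922  0.0129] [ 0.4547 -0.0978  0.0134] [141  95  70]
225 [ 0.4593 -0.0923  0.0132] [ 0.4588 -0.0979  0.014 ] [142  95  70]
230 [ 0.4415 -0.0919  0.0606] [ 0.4413 -0.0962  0.0609] [39 32 27]
235 [ 0.441  -0.0919  0.0687] [ 0.4408 -0.096   0.069 ] [41 35 31]
240 [ 0.4417 -0.0919  0.0736] [ 0.4411 -0.0959  0.0748] [38 33 27]
245 [ 0.4416 -0.0919  0.0799] [ 0.4415 -0.0957  0.0801] [38 32 28]
250 [ 0.4448 -0.0919  0.0799] [ 0.4415 -0.0956  0.0855] [37 31 29]
255 [ 0.4474 -0.092   0.0807] [ 0.4416 -0.0955  0.0906] [41 35 29]
260 [ 0.4413 -0.0918  0.0962] [ 0.4416 -0.0954  0.0956] [40 35 31]
265 [ 0.4412 -0.0918  0.1009] [ 0.4412 -0.0952  0.1009] [40 36 30]
270 [ 0.4183 -0.0913  0.1405] [ 0.4174 -0.0935  0.142 ] [75 70 65]
275 [ 0.4184 -0.0913  0.1432] [ 0.4184 -0.0935  0.1431] [126 118 110]
0.01 4 [ 0.45  -0.12   0.015] [ 0.468 -0.077  0.016]
0.03 12 [ 0.494 -0.115  0.038] [ 0.499 -0.066  0.04 ]
0.04 35 [ 0.494 -0.12   0.04 ] [ 0.5   -0.064  0.05 ]
0.05 24 [ 0.462 -0.121  0.05 ] [ 0.496 -0.065  0.06 ]
0.06 83 [ 0.463 -0.123  0.06 ] [ 0.495 -0.065  0.065]
0.13 16 [ 0.488 -0.117  0.131] [ 0.491 -0.065  0.14 ]
0.14 102 [ 0.433 -0.122  0.141] [ 0.49  -0.063  0.15 ]
```

View pics/s2.png

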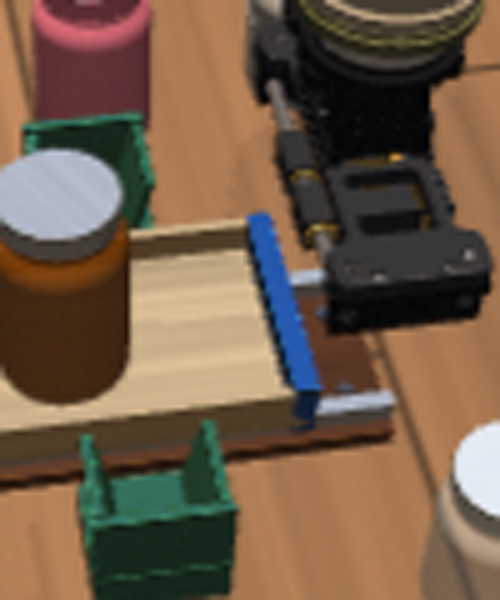

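The crop shows the closed fingers (400,300) hovering behind the blue board (283,310), with tips at z of about 0.059. So the tip stands about 21 mm above the reported TCP, seen twice, and I use that from here on. I lower by 20 mm and feel for the board.

carry_out([
  [0, 0, 0.5, 0, 0, 0],
  [-0.15, 0, 0, 0, 0, 0],
  [-0.15, 0, 0, 0, 0, 0],
  [-0.08, 0, 0, 0, 0, 0],
  [-0.07, 0, 0, 0, 0, 0],
  [-0.07, 0, 0, 0, 0, 0],
  [-0.07, 0, 0, 0, 0, 0],
])

```text
time: 6.35
ee_pos: [0.4709, -0.0931, 0.018]
eef_rot: [0.011, 1.0, 0.0, -0.003]
ft_force: [-11.7, 0.9, 9.7]
width: 0.0008
grip_force: 6.0
```

carry_out([
  [-0.08, 0, 0, 0, 0, 0],
  [-0.08, 0, 0, 0, 0, 0],
  [-0.08, 0, 0, 0, 0, 0],
  [-0.08, 0, 0, 0, 0, 0],
])

```text
time: 6.85
ee_pos: [0.4837, -0.0934, 0.018]
eef_rot: [0.011, 1.0, 0.0, -0.003]
ft_force: [-12.3, 1.7, 9.5]
width: 0.0006
grip_force: 6.1
```

The carriage moves at about 12 N. I keep the same slow pace.

carry_out([
  [-0.07, 0, 0, 0, 0, 0],
  [-0.07, 0, 0, 0, 0, 0],
  [-0.07, 0, 0, 0, 0, 0],
  [-0.07, 0, 0, 0, 0, 0],
  [-0.07, 0, 0, 0, 0, 0],
  [-0.07, 0, 0, 0, 0, 0],
  [-0.07, 0, 0, 0, 0, 0],
  [-0.07, 0, 0, 0, 0, 0],
  [-0.07, 0, 0, 0, 0, 0],
  [-0.07, 0, 0, 0, 0, 0],
  [-0.07, 0, 0, 0, 0, 0],
  [-0.07, 0, 0, 0, 0, 0],
])

```text
time: 8.35
ee_pos: [0.5187, -0.0942, 0.0181]
eef_rot: [0.011, 1.0, 0.0, -0.001]
ft_force: [-2.3, 1.0, -0.1]
width: 0.0005
grip_force: 1.0
```

Broken free (2.3 N). I continue towards the stop.

carry_out([
  [-0.07, 0, 0, 0, 0, 0],
  [-0.07, 0, 0, 0, 0, 0],
  [-0.07, 0, 0, 0, 0, 0],
  [-0.07, 0, 0, 0, 0, 0],
  [-0.07, 0, 0, 0, 0, 0],
  [-0.07, 0, 0, 0, 0, 0],
  [-0.07, 0, 0, 0, 0, 0],
  [-0.07, 0, 0, 0, 0, 0],
  [-0.07, 0, 0, 0, 0, 0],
  [-0.07, 0, 0, 0, 0, 0],
  [-0.07, 0, 0, 0, 0, 0],
  [-0.07, 0, 0, 0, 0, 0],
  [-0.07, 0, 0, 0, 0, 0],
  [-0.07, 0, 0, 0, 0, 0],
  [-0.07, 0, 0, 0, 0, 0],
  [-0.07, 0, 0, 0, 0, 0],
  [-0.07, 0, 0, 0, 0, 0],
  [-0.07, 0, 0, 0, 0, 0],
])

```text
time: 10.6
ee_pos: [0.5705, -0.0953, 0.0184]
eef_rot: [0.011, 1.0, 0.0, 0.0]
ft_force: [-1.4, -0.9, 0.1]
width: 0.0005
grip_force: 0.8
```

carry_out([
  [-0.05, 0, 0, 0, 0, 0],
  [-0.05, 0, 0, 0, 0, 0],
  [-0.05, 0, 0, 0, 0, 0],
  [-0.05, 0, 0, 0, 0, 0],
])

```text
time: 11.1
ee_pos: [0.5785, -0.0954, 0.0185]
eef_rot: [0.011, 1.0, 0.0, 0.0]
ft_force: [-1.2, -1.3, -0.2]
width: 0.0004
grip_force: 0.8
```

carry_out([
  [-0.05, 0, 0, 0, 0, 0],
  [-0.05, 0, 0, 0, 0, 0],
  [-0.05, 0, 0, 0, 0, 0],
])

```text
time: 11.48
ee_pos: [0.5806, -0.0954, 0.018]
eef_rot: [0.011, 1.0, 0.001, -0.004]
ft_force: [-25.0, 1.5, 17.5]
width: 0.0006
grip_force: 12.4
```

Firm rise to 25 N: the stop is felt at TCP x 0.5806, 110 mm of travel. I hold briefly, back off, lift and go to the bar's end.

carry_out([
  [0, 0, 0, 0, 0, 0],
  [0, 0, 0, 0, 0, 0],
  [0.1, 0, 0, 0, 0, 0],
  [0.4, 0, 0, 0, 0, 0],
  [0.5, 0, -0.5, 0, 0, 0],
  [0.5, 0, -1, 0, 0, 0],
  [0.5, 0, -1, 0, 0, 0],
  [0.5, 0.6, -1, 0, 0, 0],
  [0.5, 1, -0.3, 0, 0, 0],
  [0.5, 1, 0, 0, 0, 0],
  [0.2, 1, 0, 0, 0, 0],
  [0, 1, 0, 0, 0, 0],
  [0, 1, 0, 0, 0, 0],
  [0, 1, 0, 0, 0, 0],
  [0, 1, 0, 0, 0, 0],
  [0, 1, 0, 0, 0, 0],
  [0, 0.12, 0, 0, 0, -0.39],
  [0, 0, 0, 0, 0, 0],
], fingers=60)

```text
time: 13.72
ee_pos: [0.444, 0.2571, 0.1707]
eef_rot: [-0.017, 1.0, 0.0, 0.0]
ft_force: [-0.4, 0.2, -0.2]
width: 0.06
grip_force: 0.0
```

```bash
cat > look.py <<'E'
from h import *
from bench import viewer,read_state
import sys
s=read_state();print(s["time"],s["ee_pos"].round(4),s["eef_rot"].round(4),s["ft_force"].round(1),s["width"].round(4))
def boxes(n,items,save=None):
    c=viewer.camera(n);P=cloud(c)
    if save:np.savez(save+".npz",**c);cv2.imwrite(f"pics/{save}.png",c["pixels"][...,::-1])
    for nm,lo,hi,(x0,x1,y0,y1,z0,z1) in items:
        m=mask(c,lo,hi)&(c["range_z"]>0)&(P[...,0]>x0)&(P[...,0]<x1)&(P[...,1]>y0)&(P[...,1]<y1)&(P[...,2]>z0)&(P[...,2]<z1)
        k,l,st,ce=cv2.connectedComponentsWithStats(m.astype(np.uint8))
        for i in range(1,k):
            if st[i,4]<40: continue
            Q=P[l==i];zt=np.percentile(Q[:,2],90);T=Q[Q[:,2]>zt-.006];rc=cv2.minAreaRect(T[:,:2].astype(np.float32))
            print(n,nm,st[i],"ztop",zt.round(4),"x",Q[:,0].min().round(3),Q[:,0].max().round(3),"rect",np.round(rc[0],4),np.round(rc[1],4),round(rc[2],1))
    return c,P
Y=("yellow",(18,140,80),(34,255,255)); RD1=("red",(0,150,60),(8,255,255))
E
python3 - <<'E'
from look import *
Yb=[Y+((.2,.7,.1,.4,0,.15),)]
c,P=boxes("wrist",Yb,"w3")
for col in (150,200,220,290,310,360):
    p=P[:,col]; q=p[(p[:,2]>.1)&(p[:,2]<.3)&(abs(p[:,0]-.43)<.04)]
    if len(q): print(col,"finger tip",q[q[:,2].argmin()].round(4))
c,P=boxes("scene",Yb+[("blue",(105,130,60),(125,255,255),(.5,.65,-.2,.0,.03,.08))],"scene3")
for x0,x1 in((.65,.76),(.755,.85)):
    m=(P[...,2]>.15)&(P[...,2]<.165)&(P[...,0]>x0)&(P[...,0]<x1)&(P[...,1]>-.14)&(P[...,1]<-.05);print("jar",m.sum(),P[m].mean(0))
E
```

```text
Traceback (most recent call last):
  File "look.py", line 4, in <module>
    s=read_state();print(s["time"],s["ee_pos"].round(4),s["eef_rot"].round(4),s["ft_force"].round(1),s["width"].round(4))
                                                                                                     ^^^^^^^^^^^^^^^^
AttributeError: 'float' object has no attribute 'round'
```

```bash
sed -i 's/s\["width"\].round(4)/round(s["width"],4)/' look.py
python3 - <<'E'
from look import *
Yb=[Y+((.2,.7,.1,.4,0,.15),)]
c,P=boxes("wrist",Yb,"w3")
Q=P.reshape(-1,3);q=Q[(Q[:,2]>.11)&(Q[:,2]<.3)&(abs(Q[:,0]-.44)<.03)&(abs(Q[:,1]-.257)<.08)];print("lowest finger pts",q[q[:,2].argsort()[:200:20]].round(4))
c,P=boxes("scene",Yb+[("blue",(105,130,60),(125,255,255),(.5,.65,-.2,.0,.03,.08))],"scene3")
for x0,x1 in((.65,.76),(.755,.85)):
    m=(P[...,2]>.15)&(P[...,2]<.165)&(P[...,0]>x0)&(P[...,0]<x1)&(P[...,1]>-.14)&(P[...,1]<-.05);print("jar",m.sum(),P[m].mean(0))
E
```

```text
13.725 [0.444  0.2571 0.1707] [-1.700e-02  9.999e-01  4.000e-04  5.000e-04] [-0.4  0.2 -0.2] 0.06
wrist yellow [ 244  178   21   89 1768] ztop 0.0268 x 0.45 0.582 rect [0.509  0.2579] [0.1172 0.0244] 1.2
lowest finger pts [[0.4331 0.2942 0.1883]
 [0.4495 0.2272 0.1899]
 [0.4477 0.2874 0.1907]
 [0.4382 0.227  0.1912]
 [0.4415 0.227  0.1916]
 [0.4364 0.2869 0.192 ]
 [0.451  0.2874 0.1925]
 [0.4351 0.2903 0.1931]
 [0.4432 0.2273 0.1938]
 [0.447  0.2274 0.1944]]
scene yellow [308 292  34  20 449] ztop 0.0265 x 0.443 0.518 rect [0.4847 0.258 ] [0.0664 0.0258] 1.0
scene blue [239 157  11  37 180] ztop 0.0636 x 0.592 0.607 rect [ 0.6004 -0.0957] [0.1286 0.0136] 88.3
jar 464 [ 0.71876561 -0.0887934   0.15925653]
jar 479 [ 0.79623941 -0.09162489  0.1592468 ]
```

View pics/w3.png

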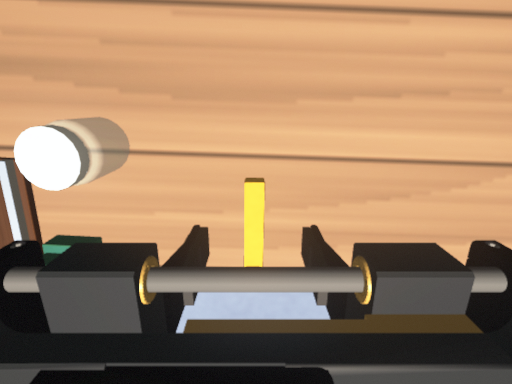

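The wrist view shows the bar end at (254,180), running down between the open fingers. Bar top z is 0.026 and its axis is y 0.2575 at about 1.2°. The carriage moved 112 mm and both jars stand. Now I take the end.

carry_out([
  [-0.35, 0, 0.5, 0, 0, 0],
  [-0.35, 0, 0.8, 0, 0, 0],
  [0, 0, 0.9, 0, 0, 0],
  [0, 0, 0.9, 0, 0, 0],
  [0, 0, 0.9, 0, 0, 0],
  [0, 0, 0.3, 0, 0, 0],
  [0, 0, 0.15, 0, 0, 0],
  [0, 0, 0, 0, 0, 0],
])

```text
time: 14.82
ee_pos: [0.4724, 0.2575, -0.0067]
eef_rot: [-0.016, 1.0, 0.0, 0.001]
ft_force: [0.2, 0.4, -0.5]
width: 0.0601
grip_force: 0.0
```

carry_out([
  [0, 0, 0, 0, 0, 0],
  [0, 0, 0, 0, 0, 0],
  [0, 0, 0, 0, 0, 0],
  [0, 0, 0, 0, 0, 0],
], fingers=10, force=30)

```text
time: 15.32
ee_pos: [0.4718, 0.2574, -0.0074]
eef_rot: [-0.017, 1.0, 0.0, 0.0]
ft_force: [0.7, 0.2, 0.1]
width: 0.0282
grip_force: 0.0
```

carry_out([
  [0, 0, 0, 0, 0, 0],
  [0, 0, 0, 0, 0, 0],
  [0.2, 0, 0, 0, 0, 0],
  [0.4, 0, 0, 0, 0, 0],
  [0.5, 0, 0, 0, 0, 0],
  [0.5, 0, 0, 0, 0, 0],
])

```text
time: 16.08
ee_pos: [0.4064, 0.2552, -0.0075]
eef_rot: [-0.017, 1.0, 0.0, 0.0]
ft_force: [1.3, -0.3, 0.8]
width: 0.0248
grip_force: 29.9
```

carry_out([
  [0.5, 0, 0, 0, 0, 0],
  [0.5, 0, 0, 0, 0, 0],
  [0.5, 0, 0, 0, 0, 0],
  [0.3, 0, 0, 0, 0, 0],
  [0, 0, 0, 0, 0, 0],
])

```text
time: 16.7
ee_pos: [0.3344, 0.2527, -0.0075]
eef_rot: [-0.017, 1.0, -0.0, -0.001]
ft_force: [-3.4, -0.2, 3.8]
width: 0.0248
grip_force: 29.9
```

The bar followed with a firm hold at 24.8 mm. I release, lift, go over the grip and turn a quarter so the fingers close along the bar. That leaves the gripper's long side clear of the jars when placing.

carry_out([
  [0, 0, 0, 0, 0, 0],
  [0, 0, 0, 0, 0, 0],
  [0, 0, -0.3, 0, 0, 0],
  [0, 0, -0.9, 0, 0, 0],
  [0, 0, -1, 0, 0, 0],
  [-0.6, 0, -1, 0, 0, 0],
  [-0.9, 0, -1, 0, 0, 0],
  [-0.9, 0, 0, 0, 0, 0],
  [0, 0, 0, 0, 0, 0.95],
  [0, 0, 0, 0, 0, 0.95],
  [0, 0, 0, 0, 0, 0.95],
  [0, 0, 0, 0, 0, 0.95],
  [0, 0, 0, 0, 0, 0.95],
  [0, 0, 0, 0, 0, 0.95],
  [0, 0, 0, 0, 0, 0.95],
  [0, 0, 0, 0, 0, 0.95],
  [0, 0, 0, 0, 0, 0.95],
  [0, 0, 0, 0, 0, 0.95],
  [0, 0, 0, 0, 0, 0.95],
  [0, 0, 0, 0, 0, 0.8],
], fingers=55)

```text
time: 19.2
ee_pos: [0.4319, 0.2558, 0.1612]
eef_rot: [0.697, 0.717, 0.0, -0.0]
ft_force: [0.1, -0.0, 0.1]
width: 0.0552
grip_force: 0.0
```

```bash
python3 - <<'E'
from look import *
B=[("yel",(18,140,80),(34,255,255),(.25,.7,.1,.4,0,.15)),("red",(0,140,60),(8,255,255),(.3,.53,.2,.33,.015,.1)),("red2",(170,140,60),(180,255,255),(.3,.53,.2,.33,.015,.1))]
print(read_state()["joint_positions"].round(2))
for n in("wrist","scene","top"): boxes(n,B,n+"4")
a=[cv2.imread(f"pics/{n}4.png") for n in("wrist","scene")]
cv2.imwrite("pics/c4.png",np.vstack([cv2.resize(x,(400,300)) for x in a]))
E
```

```text
19.2 [0.4319 0.2558 0.1612] [ 6.968e-01  7.172e-01  2.000e-04 -0.000e+00] [ 0.1 -0.   0.1] 0.0552
[-0.87  0.09  0.25  1.85 -0.02  1.21 -0.58]
wrist yel [ 153  166  213   25 4530] ztop 0.0269 x 0.308 0.565 rect [0.4364 0.2616] [0.2472 0.039 ] 2.1
wrist red [252 172  27  30 744] ztop 0.0718 x 0.43 0.457 rect [0.4431 0.2556] [0.0269 0.0218] 1.4
scene yel [ 308  280   93   32 1164] ztop 0.0267 x 0.302 0.518 rect [0.4161 0.2556] [0.2035 0.0263] 1.7
scene red [336 281  18  20 261] ztop 0.0713 x 0.43 0.459 rect [0.4443 0.2561] [0.0282 0.0218] 3.6
top yel [148 195  11  33 285] ztop 0.0268 x 0.448 0.539 rect [0.4934 0.2562] [0.0906 0.0239] 1.9
top yel [148 231  10  46 417] ztop 0.0267 x 0.314 0.437 rect [0.3756 0.2536] [0.1231 0.0256] 1.5
top red [145 225  10  10  84] ztop 0.0711 x 0.429 0.453 rect [0.4407 0.2546] [0.024  0.0209] 0.9
```

View pics/c4.png

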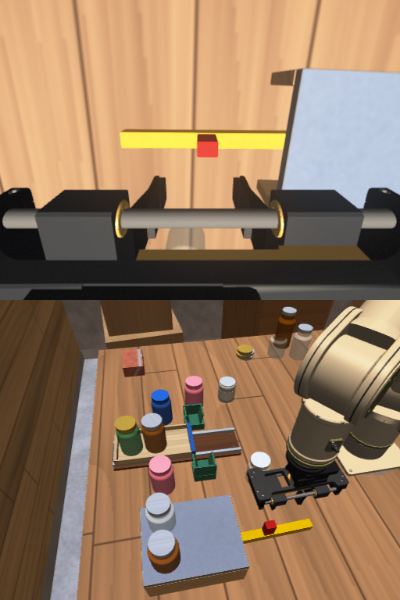

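The wrist view shows the red grip at (207,146) of the half-size picture, on the yellow bar between the fingers. Both views give (0.443, 0.2555), top z 0.0715, which matches the stated 71 mm. In the scene both jars stand on the carriage. It is the only red grip, so I lower and take it with tips at about z 0.040.

carry_out([
  [0, 0.28, 0.5, 0, 0, 0],
  [0, 0, 0.9, 0, 0, 0],
  [0, 0, 0.9, 0, 0, 0],
  [0, 0, 0.8, 0, 0, 0],
  [0, 0, 0.43, 0, 0, 0],
  [0, 0, 0, 0, 0, 0],
])

```text
time: 20.1
ee_pos: [0.4426, 0.256, 0.0188]
eef_rot: [0.695, 0.719, -0.001, -0.0]
ft_force: [-0.2, 0.0, -0.4]
width: 0.0552
grip_force: 0.0
```

carry_out([
  [0, 0, 0, 0, 0, 0],
  [0, 0, 0, 0, 0, 0],
  [0, 0, 0, 0, 0, 0],
  [0, 0, 0, 0, 0, 0],
  [0, 0, 0, 0, 0, 0],
], fingers=10, force=40)

```text
time: 20.72
ee_pos: [0.4432, 0.2566, 0.0197]
eef_rot: [0.695, 0.719, 0.0, -0.0]
ft_force: [-0.8, -0.5, 5.4]
width: 0.0278
grip_force: 40.0
```

Held at 27.8 mm, as expected for the 28 mm grip. I lift slightly, draw clear of the rack and raise.

carry_out([
  [0, 0, -0.15, 0, 0, 0],
  [0, -0.4, 0, 0, 0, 0],
  [0, -0.5, 0, 0, 0, 0],
  [0, -0.5, 0, 0, 0, 0],
  [0, -0.4, 0, 0, 0, 0],
  [0, 0, -0.5, 0, 0, 0],
  [0, 0, -0.8, 0, 0, 0],
  [0, 0, -0.8, 0, 0, 0],
  [0, 0, -0.8, 0, 0, 0],
  [0, 0, -0.5, 0, 0, 0],
  [0, 0, 0, 0, 0, 0],
])

```text
time: 22.1
ee_pos: [0.3711, 0.2545, 0.1622]
eef_rot: [0.695, 0.719, 0.001, -0.0]
ft_force: [0.1, 0.7, -2.0]
width: 0.0281
grip_force: 40.0
```

carry_out([
  [0, 0, 0, 0, 0, -0.91],
  [0, 0, 0, 0, 0, -0.91],
  [0, 0, 0, 0, 0, -0.91],
  [0, 0, 0, 0, 0, -0.91],
  [0, 0, 0, 0, 0, -0.91],
  [0, 0, 0, 0, 0, -0.91],
  [0, 0, 0, 0, 0, -0.91],
  [0, 0, 0, 0, 0, -0.91],
  [0, 0, 0, 0, 0, -0.91],
  [0, 0, 0, 0, 0, -0.91],
  [0, 0, 0, 0, 0, -0.91],
  [0, 0, 0, 0, 0, -0.85],
  [0, 0, 0, 0, 0, 0],
])

```text
time: 23.72
ee_pos: [0.3702, 0.2535, 0.16]
eef_rot: [0.011, 1.0, -0.001, -0.001]
ft_force: [0.5, 0.2, -2.5]
width: 0.0281
grip_force: 40.0
```

carry_out([
  [-0.25, -0.4, 0, 0, 0, 0],
  [-0.4, -0.65, 0, 0, 0, 0],
  [-0.5, -0.85, 0, 0, 0, 0],
  [-0.52, -0.85, 0, 0, 0, 0],
  [-0.52, -0.85, 0, 0, 0, 0],
  [-0.52, -0.85, 0, 0, 0, 0],
  [-0.52, -0.85, 0, 0, 0, 0],
  [-0.52, -0.85, 0, 0, 0, 0],
  [-0.5, -0.8, 0, 0, 0, 0],
  [-0.5, -0.8, 0, 0, 0, 0],
  [-0.3, -0.7, 0, 0, 0, 0],
  [-0.2, -0.5, 0, 0, 0, 0],
  [0, 0, 0, 0, 0, 0],
  [0, 0, 0, 0, 0, 0],
])

```text
time: 25.48
ee_pos: [0.5729, -0.1076, 0.1606]
eef_rot: [0.011, 1.0, 0.0, -0.001]
ft_force: [-0.0, 0.1, -2.2]
width: 0.0276
grip_force: 40.0
```

```bash
python3 - <<'E'
from look import *
B=[("yel",(18,140,80),(34,255,255),(.5,.65,-.3,.1,.12,.19)),("green",(60,80,20),(90,255,255),(.5,.65,-.3,.1,.02,.085))]
for n in("wrist","scene","top"): boxes(n,B,n+"5")
E
```

```text
25.475 [ 0.5729 -0.1076  0.1606] [ 1.120e-02  9.999e-01  2.000e-04 -5.000e-04] [-0.   0.1 -2.2] 0.0276
wrist yel [   65   205   380    45 12913] ztop 0.1673 x 0.558 0.59 rect [ 0.5743 -0.1074] [0.2597 0.0256] 88.3
wrist green [ 129  151   67   53 2287] ztop 0.0738 x 0.536 0.599 rect [ 0.5409 -0.2048] [0.0491 0.0061] 88.8
wrist green [ 333  151   73   54 2322] ztop 0.0736 x 0.541 0.605 rect [0.5458 0.0157] [0.0527 0.0061] 88.7
wrist green [120 158  11  46 236] ztop 0.077 x 0.536 0.582 rect [ 0.559  -0.2348] [0.0055 0.0462] 88.0
wrist green [402 158  13  47 247] ztop 0.0766 x 0.542 0.589 rect [0.5659 0.0439] [0.0059 0.047 ] 88.5
scene yel [247 140  19  48 482] ztop 0.1672 x 0.563 0.591 rect [ 0.5773 -0.044 ] [0.1362 0.025 ] 88.3
scene green [235 134  15  29 248] ztop 0.0725 x 0.572 0.606 rect [ 0.6011 -0.2095] [0.059  0.0141] 77.8
scene green [246 194  31  35 708] ztop 0.0742 x 0.544 0.613 rect [0.5776 0.0204] [0.0594 0.0676] 88.1
top yel [235 170  13  10 126] ztop 0.1677 x 0.564 0.588 rect [0.5761 0.0063] [0.0232 0.0299] 0.4
top green [230 176  18  13 132] ztop 0.0315 x 0.559 0.593 rect [0.5756 0.0171] [0.0482 0.0339] 89.7
top green [228 190  20   5  56] ztop 0.0743 x 0.54 0.551 rect [0.5436 0.018 ] [0.0517 0.0057] 87.0
```

View pics/scene5.png

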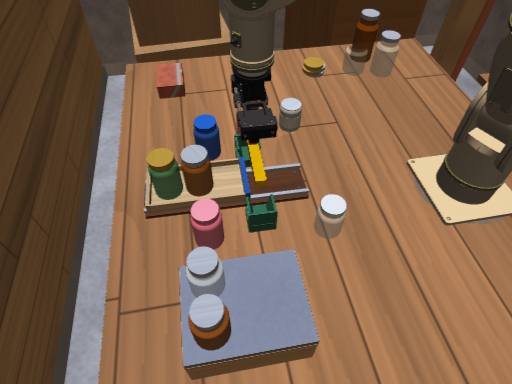

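The scene view shows the bar (257,163) held above the two brackets at (243,150) and (262,214), with both jars standing. In the wrist view the bar centre is (0.574, -0.107), against the bracket midpoint (0.575, -0.0955). I shift 12 mm to the left and lower.

carry_out([
  [0, 0.3, 0, 0, 0, 0],
  [0, 0, 0.3, 0, 0, 0],
  [0, 0, 0.5, 0, 0, 0],
  [0, 0, 0.5, 0, 0, 0],
  [0, 0, 0.5, 0, 0, 0],
  [0, 0, 0.4, 0, 0, 0],
  [0, 0, 0.3, 0, 0, 0],
  [0, 0, 0, 0, 0, 0],
])

```text
time: 26.62
ee_pos: [0.573, -0.0964, 0.0604]
eef_rot: [0.011, 1.0, -0.0, -0.001]
ft_force: [-0.1, -0.7, -1.7]
width: 0.0273
grip_force: 40.0
```

carry_out([
  [0, 0, 0.15, 0, 0, 0],
  [0, 0, 0.08, 0, 0, 0],
  [0, 0, 0.06, 0, 0, 0],
  [0, 0, 0, 0, 0, 0],
])

```text
time: 27.12
ee_pos: [0.5738, -0.0964, 0.0498]
eef_rot: [0.011, 1.0, 0.0, 0.0]
ft_force: [0.1, -0.1, -0.9]
width: 0.0278
grip_force: 40.0
```

carry_out([
  [0, 0, 0.03, 0, 0, 0],
  [0, 0, 0, 0, 0, 0],
])

```text
time: 27.38
ee_pos: [0.574, -0.0964, 0.0498]
eef_rot: [0.011, 1.0, 0.0, 0.0]
ft_force: [-5.5, 1.9, 12.9]
width: 0.0275
grip_force: 40.0
```

```bash
python3 - <<'E'
from look import *
B=[("yel",(18,140,80),(34,255,255),(.5,.65,-.3,.1,.02,.19))]
for n in("wrist","scene","top"): boxes(n,B,n+"6")
E
```

```text
27.375 [ 0.574  -0.0964  0.0498] [1.060e-02 9.999e-01 4.000e-04 4.000e-04] [-5.5  1.9 12.9] 0.0275
wrist yel [   65   204   381    46 13186] ztop 0.0566 x 0.535 0.598 rect [ 0.5621 -0.0962] [0.2607 0.052 ] 88.4
wrist yel [193 257  11  48 225] ztop 0.1595 x 0.537 0.554 rect [ 0.5447 -0.1136] [0.0014 0.0141] 89.1
wrist yel [306 257  12  48 222] ztop 0.16 x 0.538 0.552 rect [ 0.5452 -0.0773] [0.0015 0.0135] 88.4
wrist yel [296 315  37  17 243] ztop 0.1684 x 0.55 0.552 rect [ 0.5511 -0.0788] [0.0109 0.0023] 87.1
wrist yel [192 320  48  12 296] ztop 0.1686 x 0.549 0.552 rect [ 0.5506 -0.1067] [0.0135 0.0026] 88.8
scene yel [249 178  17  35 344] ztop 0.0572 x 0.562 0.593 rect [ 0.5791 -0.0209] [0.1259 0.0262] 88.5
top yel [233 176  11  10 107] ztop 0.0563 x 0.564 0.593 rect [0.5755 0.0177] [0.0227 0.0278] 0.2
```

Bar top is at 0.0565 (cameras read 1 to 2 mm high) and contact is firm, so it is down on the floors. I release and rise.

carry_out([
  [0, 0, 0, 0, 0, 0],
  [0, 0, 0, 0, 0, 0],
  [0, 0, 0, 0, 0, 0],
  [0, 0, 0, 0, 0, 0],
  [0, 0, -0.2, 0, 0, 0],
  [0, 0, -0.6, 0, 0, 0],
  [0, 0, -1, 0, 0, 0],
  [0.5, 0, -1, 0, 0, 0],
  [1, 0, 0, 0, 0, 0],
  [1, 0, 0, 0, 0, 0],
  [1, 0, 0, 0, 0, 0],
  [0, 0, 0, 0, 0, 0],
], fingers=55)

```text
time: 29.02
ee_pos: [0.432, -0.0935, 0.161]
eef_rot: [0.011, 1.0, 0.001, 0.001]
ft_force: [1.0, -0.1, -0.8]
width: 0.055
grip_force: 0.0
```

```bash
python3 - <<'E'
from look import *
B=[("yel",(18,140,80),(34,255,255),(.5,.65,-.3,.1,.02,.09)),("red",(0,140,60),(8,255,255),(.5,.65,-.15,-.05,.03,.15)),("blue",(105,130,60),(125,255,255),(.5,.65,-.2,.0,.03,.08))]
for n in("scene","top"):
    c,P=boxes(n,B,n+"7")
    for x0,x1,y0,y1,z in((.65,.76,-.14,-.05,.16),(.755,.85,-.14,-.05,.16),(.37,.46,.02,.12,.1),(.37,.46,-.38,-.28,.085)):
        m=(abs(P[...,2]-z)<.006)&(P[...,0]>x0)&(P[...,0]<x1)&(P[...,1]>y0)&(P[...,1]<y1);print(m.sum(),P[m].mean(0).round(4) if m.any() else '')
    T=P[mask(c,*B[0][1:3])&(P[...,0]>.54)&(P[...,0]<.61)&(P[...,1]>-.25)&(P[...,1]<.05)&(P[...,2]>.05)&(P[...,2]<.062)]
    for a,b in((-.25,-.16),(-.05,.05)):
        q=T[(T[:,1]>a)&(T[:,1]<b)];print("bar top z",a,len(q),q[:,2].mean().round(4),q[:,0].mean().round(4))
c=load("scene7.npz");cv2.imwrite("pics/f.png",cv2.resize(c["pixels"][110:240,130:350,::-1],None,fx=3,fy=3))
E
```

```text
29.025 [ 0.432  -0.0935  0.161 ] [1.090e-02 9.999e-01 1.400e-03 6.000e-04] [ 1.  -0.1 -0.8] 0.055
scene yel [242 141  24  72 547] ztop 0.0569 x 0.556 0.592 rect [ 0.5767 -0.0917] [0.2692 0.0252] 88.7
scene red [249 159   9  19 145] ztop 0.1008 x 0.566 0.588 rect [ 0.5756 -0.0939] [0.0298 0.0204] 80.3
scene blue [239 157  11  37 181] ztop 0.0637 x 0.587 0.607 rect [ 0.5999 -0.0947] [0.1294 0.0135] 89.1
428 [ 0.7187 -0.0904  0.1599]
441 [ 0.7965 -0.0933  0.1599]
444 [0.417  0.0691 0.0998]
214 [ 0.4191 -0.3323  0.0845]
bar top z -0.25 144 0.055 0.5745
bar top z -0.05 241 0.0549 0.5788
top yel [233 176  46  12 412] ztop 0.0569 x 0.561 0.593 rect [ 0.5749 -0.0305] [0.1247 0.0246] 88.2
top yel [284 177  43  11 380] ztop 0.0566 x 0.56 0.589 rect [ 0.5713 -0.1661] [0.1174 0.0248] 88.6
top red [275 177  11   8  69] ztop 0.1022 x 0.562 0.582 rect [ 0.5723 -0.0945] [0.0243 0.0202] 81.1
top blue [257 171  45   5 135] ztop 0.0638 x 0.591 0.603 rect [ 0.5966 -0.095 ] [0.1211 0.0102] 89.1
472 [ 0.7148 -0.0933  0.1591]
465 [ 0.7928 -0.096   0.159 ]
412 [0.4123 0.0667 0.0994]
433 [ 0.4134 -0.3355  0.0841]
bar top z -0.25 200 0.0543 0.571
bar top z -0.05 262 0.0543 0.5754
```

View pics/f.png

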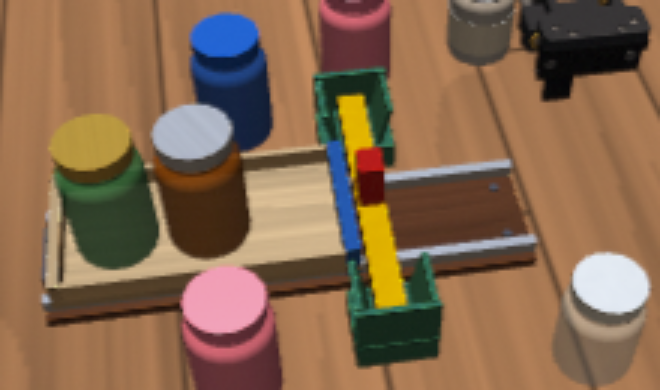

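The crop shows the bar lying level in both brackets (355,110 to 385,290), with the red grip up at (370,175). Bar top z is 0.055 at both ends, both jars stand, and the clear jar and tin haven't moved. Handing in.

```bash
python3 -c "
from bench import r
print(r.close_job())"
```

```text
the job is handed in; nothing more can be done
None
```

Job handed in at about 29 s, verdict not shown: the carriage is against its stop with both jars standing, the bar lies grip up in both brackets, and the clear jar and tin are where they started.

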